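# Steady the counterpoise lamp on its mark

### The arm

A 6-joint arm with a two-finger parallel gripper is mounted at the origin on the work surface. World frame = base frame: x ahead of the robot, y to its left, z up, the work surface at z = 0. Lengths are in m, angles in rad, forces in N, time in s.
With the tool pointing down it reaches from about 0.3 to 0.75 m from the base axis. Payload 8.5 kg.
Tool frame: the origin (TCP) lies between the finger pads; the fingertips stand 8 mm ahead of it and the grasp point (between the pads) lies 11 mm behind it; z points along the fingers, y is the line along which they close (so a half turn about z gives the same grasp; the last joint's range is limited). The gripper opens to 88 mm and grips with 3 to 60 N. Pads are 18 mm wide; open, the fingers measure 123 mm over their backs; the gripper's body (75 mm by 187 mm) begins 45 mm behind the grasp point.
Start: joints at [1.021, 0.381, 1.297, -0, 1.464, -0.215], TCP at [0.181, 0.519, 0.247] pointing down, gripper open.
Joint ranges: [-3.11, 3.11], [-0.89, 2.33], [0.22, 2.48], [-1.42, 4.56], [0.17, 2.85], [-2.88, 2.88]. Speed limits (rad/s): [2.39, 2.39, 3.14, 3.14, 3.14, 3.14].

### API

Orientations are given as a unit quaternion [x, y, z, w].
In Python, from station import arm gives the robot as it stands. The module is installed in compiled form; this text tells all that it offers.
- The arm moves only by the shell command python3 -m jog 'ROWS' [FORCE]. ROWS is JSON, a list of rows, each a list of 5 numbers: the closure, from -1 (fully open) to 1 (shut), then the shift along the tool's x, y, z in units of 20 mm (1.0 is 20 mm), then the turn about the tool's z in units of 5 degrees (1.0 is 5 degrees). A call has 1 to 10 rows; each row shifts and turns the commanded pose from where the row before left it, along the tool's axes as they then stand; what a row does not reach is not made up. A row lasts 1/12 s, in which the tool goes at most 41.7 mm and 7.16 degrees, less where a joint would pass 70% of its speed; a pose out of reach is approached as far as the arm can. A call with a number of a shift or a turn outside -1 to 1 is refused whole. A call with a gripper value outside its range is refused whole. The fingers move at their own pace and stop on an object; FORCE is the grip in N (left out, the last holds). Time passes only in rows, so rows that do not move let the fingers close. It gives the time, the measured TCP pose, the force, the opening and the grip force at its end, in the units of the state.
- arm.read_state(): the state, without advancing time (a new reading comes with each control period).
- arm.snapshot(name): name is "side" or "top"; returns the picture (420x560x3 uint8, blue, green, red); there is no depth.
- arm.calibration(name): a dict with "vfov" (degrees; the focal length in pixels is half the picture's height over the tangent of half this angle, whatever the lens; pixels are square), "cx", "cy" (the principal point, pixels), "dist" ([k1, k2, p1, p2, k3] as OpenCV has them; the pictures are not rectified), "R" (3x3) and "t" (3): a world point X has camera coordinates R X + t. Camera axes: x right, y down, z forward; pixel columns grow to the right and rows downward; lengths in m; the calibration is good to about 2 mm. A picture is of the moment at which its call begins. calibration takes no time and is no camera call.
- arm.job_done(): hands the job in; it is judged then, once.
The state is a dict: "time": time; "joint_pos": joint angles; "joint_velocities": joint speeds; "effort": joint torques, N m; "tool_pos": TCP position; "tool_rot": TCP orientation; "force": force on the tool from outside, world axes, zero at the start; "torque": the same for the moment, N m; "grip_width": finger opening in m; "gripper_force": force on a finger pad.
Only numpy, scipy, OpenCV 4.12 (cv2) and the standard library are available. Lean on these libraries where they do the work, as an engineer would, in place of code of your own. Each camera call takes 0.05 s, during which the arm holds its last target. There are 200 camera calls.

### The job

The clamp of the boom lamp on the desk is slack, so the boom tips over onto its rest. Using only the trim lever (never touch the boom, its lamp or its counterweight), bring the boom's pointer to the brass rider on the scale and keep it there for a 6 second exposure of the notebook, then let the boom down gently, without a slam, onto the rest it started from (lamp end down) and let go of the lever. Do not shift the rider or the things on the desk.

Things in the scene. Friction and masses are not known exactly. Their poses are not given: they have to be found in the camera images.
- stand: Fixed stand: round dark base 180 mm wide, 18 mm high, steel post. Origin: centre of the underside; x points away from the robot at yaw 0, z up. A horizontal axle along its x at height 155 mm carries boom, pointer, trim lever and rider. Angles are about its +x: positive lifts the boom's +y end (lamp), things above the axle then lean to -y. Scale arc 50 mm beyond the post, radii 125 to 158 mm.
- hub (a joint): Tilt of the boom, rad: 0 level, positive lamp end up; rests at -0.25 (lamp end down, the start) and +0.25. Hitting a rest at over 0.3 rad/s is a slam. With the lever held still anywhere the boom is unstable: it falls away with a time constant of 0.7 to 1.1 s. Almost no friction (damping 0.01 N m s).
- boom: 600 mm steel tube along y, 30 mm above the axle and 30 mm beyond the post, with lamp, counterweight and pointer. Not to be touched. Origin on the axle. Nominal: 1.1 kg, centre of mass 16 mm above the axle, inertia about the axle 0.050 kg m2; gravity tips it from level with 0.177 N m per rad (0.14 to 0.21), plus an unknown constant torque of -0.03 to +0.02 N m.
- lamp_head: Grey lamp shade, 90 mm wide, 280 mm from the axle at the boom's +y end, reaching 40 mm below the axle's level when the boom is level; its mass, 0.3 kg, varies a little. Part of the boom, not to be touched. Its frame is the boom's.
- lever_pin (a point): Grip point: middle of the trim lever's round wooden pin, 16 mm thick, 60 mm long along the stand's x, 85 mm from the post on the robot's side. At absolute lever angle a it lies at y = -0.130 sin(a), z = 0.155 + 0.130 cos(a) in the stand's frame: moving it to -y raises the lamp. Lever arm (6 mm flat) 35 mm nearer the post. Free beside and above; the pin may turn in the fingers.
- lever (a joint): Angle of the trim lever relative to the boom, rad (absolute angle = this + hub), limits -1.2 and 1.2. A torsion spring of 0.11 N m per rad acts between lever and boom, relaxed at 0: the torque on the boom is 0.11 times this value. Lever 0.1 kg, balanced about the axle.
- rider (a joint): Angle of the brass rider on the scale, rad, same zero and sense as hub: the pointer is on the rider when hub equals rider. A 12 mm wide clip on the upper rim of the arc, held by friction, set somewhere from -0.07 to 0.1.
- pointer_tip (a point): Tip of the boom's dark pointer, 150 mm above the axle in front of the scale (57 mm beyond the post's axis).
- rider_tip (a point): The point below the rider at the same radius and depth where the pointer tip belongs. Within 15 mm (0.1 rad) is on the mark.
- notebook: Closed spiral notebook, 150 x 210 x 16 mm, under the lamp; leave it alone.
- pencil_cup: White cup with pencils, 76 mm across, leave it alone.
- bamboo_pot: Round wooden pot with lid, 84 mm across, 65 mm high, leave it alone.

How it is judged:
On the way, in this order (a step that is already met when the one before it is completed fails the run):
1. pointer kept within 15 mm of the rider (distance between pointer_tip and rider_tip below 0.015 m), for 5.5 s.
2. boom back on its rest, lamp end down (value of joint hub below -0.225 rad), for 0.3 s.
At the end, for the whole second after the job is handed in: After at least 5.5 s on end with the pointer tip within 15 mm of the rider, the boom lies at rest on its starting stop (joint below -0.225 rad, under 0.1 rad/s), everything released (value of joint hub below -0.225 rad and angular speed of boom below 0.1 rad/s and linear speed of notebook below 0.02 m/s); the robot touches nothing.
It fails at once if the boom slams onto a rest (over 0.3 rad/s) ((value of joint hub below -0.23 rad and velocity of joint hub below -0.3 rad/s) or (value of joint hub above 0.23 rad and velocity of joint hub above 0.3 rad/s)).
It fails at once if the robot touches the boom, lamp or counterweight (contact force between any of the arm, the fingers and boom above 0.5 N).
It fails at once if the rider is shifted (distance of rider_tip from where it was at the start of the episode above 0.006 m).
It fails at once if the notebook, cup or pot is pushed (distance of any of notebook, pencil_cup, bamboo_pot from where it was at the start of the episode above 0.02 m).
It also fails if it takes over 58 s, if anything falls off the work surface, if the arm or the gripper's body presses on something with over 40 N, if the wrist force passes 120 N, or if a joint passes its speed limit or range.

## Working session

There is one attempt and no reset: what is moved stays moved. The work goes in short steps, Python scripts to look and compute and a shell command to move; the robot and the scene stay as the last step left them, time stands still between calls to the robot, and variables do not carry over. Pictures are saved under pics/ and viewed, at most 10 in all, crops included, and the job is handed in when it is done.

```bash
mkdir -p pics; python3 - <<'E'
from station import arm
import cv2, numpy as np
for n in("side","top"):
    im=arm.snapshot(n); cv2.imwrite(f"pics/{n}0.png",im)
    c=arm.calibration(n); print(n,{k:np.round(v,4).tolist() for k,v in c.items()})
print(arm.read_state())
E
```

```text
side {'vfov': 45.6963, 'cx': 271.6007, 'cy': 210.5008, 'dist': [0.0237, 0.0, 0.0, 0.0, 0.0], 'R': [[0.9404, -0.3401, -0.0031], [-0.2668, -0.7319, -0.6271], [0.2109, 0.5905, -0.779]], 't': [-0.541, 0.2163, 1.1239]}
top {'vfov': 53.6401, 'cx': 280.65, 'cy': 217.1873, 'dist': [-0.0378, 0.0, 0.0, 0.0, 0.0], 'R': [[0.0137, -0.9999, -0.0037], [-0.9895, -0.013, -0.1438], [0.1437, 0.0056, -0.9896]], 't': [-0.0346, 0.5811, 1.3162]}
{'time': 0.1, 'joint_pos': array([ 1.02070235e+00,  3.81111545e-01,  1.29813243e+00,  8.17206539e-06,
        1.46360172e+00, -2.15343378e-01]), 'joint_velocities': array([ 0.00171427, -0.00193425, -0.00335901,  0.00020561, -0.00023245,
       -0.00062292]), 'effort': array([ 3.04978210e-03, -4.38650930e+01, -2.24911326e+01,  7.13983085e-02,
        3.42579593e-02, -7.46568571e-05]), 'tool_pos': array([0.18059161, 0.51925944, 0.2462264 ]), 'tool_rot': array([ 1.66595304e-01,  9.86025158e-01, -5.79673911e-04, -2.37737604e-04]), 'force': array([0.22232612, 0.27141254, 0.55827083]), 'torque': array([0.00986867, 0.00449283, 0.03368906]), 'gripper_force': 0.0, 'grip_width': 0.08800778142470478}
```

View pics/side0.png

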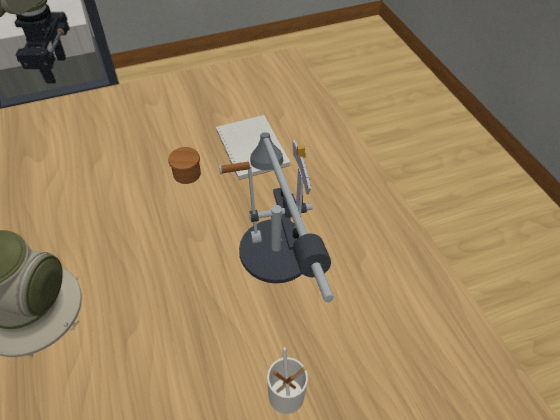

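View pics/top0.png

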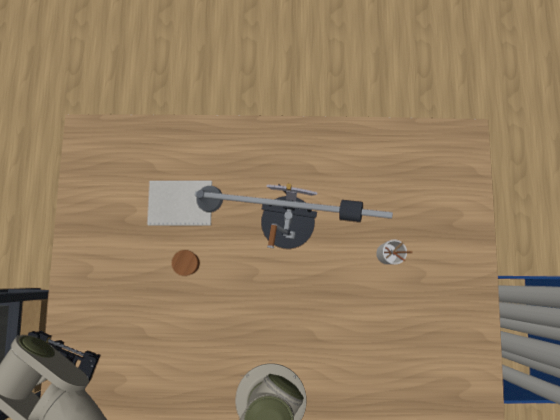

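```bash
python3 - <<'E'
import cv2
s=cv2.imread("pics/side0.png")[120:305,205:345]; t=cv2.imread("pics/top0.png")[170:260,190:400]
cv2.imwrite("pics/s1.png",cv2.resize(s,None,fx=3.2,fy=3.2,interpolation=cv2.INTER_CUBIC))
cv2.imwrite("pics/t1.png",cv2.resize(t,None,fx=3.8,fy=3.8,interpolation=cv2.INTER_CUBIC))
E
```

```text
(no output)
```

View pics/s1.png

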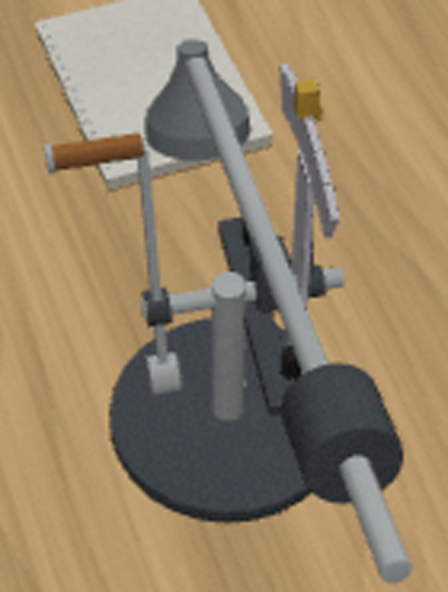

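View pics/t1.png

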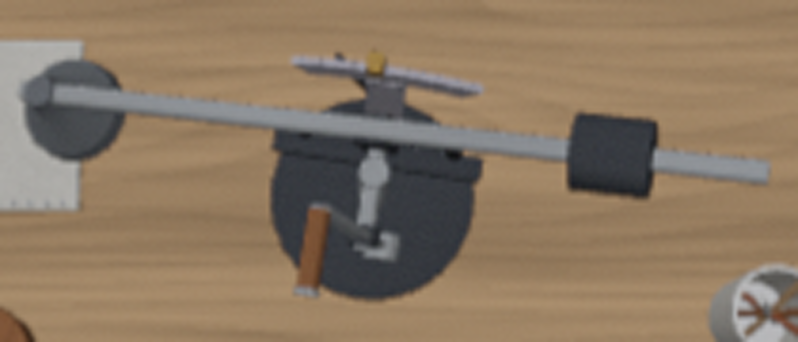

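```bash
cat > geo.py <<'E'
import numpy as np, cv2
from station import arm
CAL={n:arm.calibration(n) for n in("side","top")}
def proj(n,P):
    c=CAL[n]; f=210/np.tan(np.radians(c["vfov"])/2)
    K=np.array([[f,0,c["cx"]],[0,f,c["cy"]],[0,0,1.]])
    return cv2.projectPoints(np.atleast_2d(np.float64(P)),cv2.Rodrigues(np.float64(c["R"]))[0],np.float64(c["t"]),K,np.float64(c["dist"]))[0][:,0]
def world(pose,P):
    x,y,w=pose; c,s=np.cos(w),np.sin(w)
    return np.atleast_2d(P)@np.array([[c,s,0],[-s,c,0],[0,0,1]])+[x,y,0]
def polar(x,r,a): return [x,-r*np.sin(a),.155+r*np.cos(a)]
def boom(h,y,x=.03,z=.03): return [x,y*np.cos(h)-z*np.sin(h),.155+y*np.sin(h)+z*np.cos(h)]
E
python3 - <<'E'
from geo import *
from scipy.optimize import least_squares
T=lambda u,v:(u/3.8+190-.37,v/3.8+170-.37); S=lambda u,v:(u/3.2+205-.35,v/3.2+120-.35)
def model(p):
    x,y,w,a,r,L=p
    m=[polar(-.115,.13,a),polar(-.055,.13,a),[0,0,.018],polar(.053,.158,r),boom(-.25,.28),boom(-.25,-L)]
    return world(p[:3],m)
obs={"top":[T(306,292),T(320,208),T(372.5,197.5),T(375,60),T(38,93),T(768,171)],
     "side":[S(50,158),S(142,146),S(228,415),S(308,98),S(192,48),S(398,572)]}
def res(p): 
    m=model(p); return np.concatenate([(proj(n,m)-obs[n]).ravel() for n in obs])
s=least_squares(res,[.45,0,-.1,-.25,0,.3],loss="soft_l1")
print(s.x.round(4)); print(res(s.x).reshape(2,6,2).round(1)); print("pin",world(s.x[:3],polar(-.085,.13,s.x[3])))
E
```

```text
[ 0.5721 -0.0468 -0.145  -0.2252 -0.0905  0.3017]
[[[ 0.   1.9]
  [-0.   1.9]
  [-1.  -0.5]
  [-2.7  0.2]
  [ 0.8 -0.5]
  [-0.1  0.2]]

 [[-1.7  0.3]
  [-1.  -0.3]
  [ 1.  -2.9]
  [ 1.4  1.2]
  [ 1.6  2.6]
  [ 0.9 -0.2]]]
pin [[ 0.49215424 -0.00581975  0.28171712]]
```

```bash
python3 - <<'E'
from geo import *
from scipy.optimize import least_squares
T=lambda u,v:(u/3.8+190-.37,v/3.8+170-.37); S=lambda u,v:(u/3.2+205-.35,v/3.2+120-.35)
O={"pinN":(T(306,292),S(50,158)),"pinF":(T(320,208),S(142,146)),"rider":(T(375,60),S(308,98)),"lamp":(T(38,93),S(192,48)),"end":(T(768,171),S(398,572)),"posttop":(T(374,170),S(229,287)),"arcL":(T(293,62),S(287,68)),"arcR":(T(481,90),S(333,233)),"pinendaxle":(T(376,240),S(157,305))}
for k,(t,s) in O.items():
    r=least_squares(lambda X:np.r_[(proj("top",X)-t).ravel(),(proj("side",X)-s).ravel()],[.5,0,.2])
    print(k,r.x.round(4),r.fun.round(1))
E
```

```text
pinN [ 0.4667 -0.0012  0.281 ] [-0.1  0.4  0.3 -0.1]
pinF [ 0.5252 -0.0098  0.2797] [-0.1  0.7  0.5 -0.1]
rider [ 0.6221 -0.0467  0.3234] [-0.2  1.   0.8 -0.2]
lamp [0.6381 0.2249 0.125 ] [-0.   0.1  0.1 -0. ]
end [ 0.5597 -0.333   0.2586] [-0.1  0.5  0.3 -0.1]
posttop [ 0.5702 -0.049   0.1641] [-0.1  0.8  0.6 -0.1]
arcL [0.6296 0.0102 0.295 ] [ 0.1 -0.3 -0.2  0. ]
arcR [ 0.6095 -0.1226  0.2848] [-0.3  1.1  0.8 -0.2]
pinendaxle [ 0.5166 -0.0514  0.17  ] [-0.   0.1  0.1 -0. ]
```

```bash
python3 -m jog '[[-1,0,0,-1,-0.55],[-1,0,0,-1,-0.55],[-1,0,0,-1,-0.55],[-1,0,0,-1,-0.55]]' && python3 -m jog '[[-1,-0.8,-1,0,0],[-1,-0.8,-1,0,0],[-1,-0.8,-1,0,0],[-1,-0.8,-1,0,0],[-1,-0.8,-1,0,0],[-1,-0.8,-1,0,0],[-1,-0.8,-1,0,0],[-1,-0.8,-1,0,0],[-1,-0.8,-1,0,0],[-1,-0.8,-1,0,0]]' && python3 -m jog '[[-1,-0.8,-1,0,0],[-1,-0.8,-1,0,0],[-1,-0.8,-1,0,0],[-1,-0.8,-1,0,0],[-1,-0.8,-1,0,0],[-1,-0.8,-1,0,0],[-1,-0.8,-1,0,0],[-1,-0.8,-1,0,0],[-1,-0.8,-1,0,0],[-1,-0.8,-1,0,0]]' 
cat > meas.py <<'E'
# measure hub from the side picture (grey boom tail on coloured wood), log with lever angle
import sys, json, os
from geo import *
POSE=(.572,-.0485,-.145)
HS=np.arange(-.30,.301,.002)
def strip(h,off): 
    ys=np.linspace(-.293,-.225,30); return proj("side",world(POSE,[boom(h,y,.03,.03+off) for y in ys]))
def hub(im):
    hsv=cv2.cvtColor(cv2.GaussianBlur(im,(3,3),0),cv2.COLOR_BGR2HSV)[:,:,1].astype(np.float32)
    def score(h):
        v=0
        P=strip(h,0); d=P[-1]-P[0]; d/=np.hypot(*d); n=np.array([-d[1],d[0]])
        for o,wt in((0,-1.),(1.5,-.5),(-1.5,-.5),(6.5,1.),(-6.5,1.)):
            Q=(P+n*o).astype(np.float32)
            v+=wt*cv2.remap(hsv,Q[:,0].reshape(1,-1),Q[:,1].reshape(1,-1),cv2.INTER_LINEAR).mean()
        return v
    s=np.array([score(h) for h in HS]); i=int(np.argmax(s)); j=np.arange(max(i-6,0),min(i+7,len(HS)))
    c=np.polyfit(HS[j]-HS[i],s[j],2); return HS[i]-c[1]/(2*c[0]), s[i]
def lever(st):
    p=st["tool_pos"]; c,s=np.cos(POSE[2]),np.sin(POSE[2]); dx,dy=p[0]-POSE[0],p[1]-POSE[1]
    return np.arcsin(-(-s*dx+c*dy)/.13), c*dx+s*dy, p[2]+.011
if __name__=="__main__":
    st=arm.read_state(); im=arm.snapshot("side"); h,q=hub(im); a,xs,z=lever(st)
    open("log.txt","a").write(f"{st['time']:.4f} {a:.4f} {h:.4f}\n")
    print(f"t={st['time']:.3f} a={a:.4f} hub={h:.4f} q={q:.0f} x'={xs:.4f} z={z:.4f} zarc={.155+.13*np.cos(a):.4f} w={st['grip_width']:.4f}",st["force"].round(2))
    if len(sys.argv)>1: cv2.imwrite(sys.argv[1],im)
E
python3 meas.py pics/s2.png
```

```text
time: 0.43
tool_pos: [0.1806, 0.5193, 0.3273]
tool_rot: [0.07, 0.998, -0.0, -0.0]
force: [0.1, 0.3, 1.1]
grip_width: 0.0879
gripper_force: 0.0
time: 1.27
tool_pos: [0.3109, 0.2975, 0.3266]
tool_rot: [0.071, 0.997, -0.0, -0.0]
force: [0.7, 0.9, -0.7]
grip_width: 0.088
gripper_force: 0.0
time: 2.1
tool_pos: [0.4409, 0.0768, 0.3265]
tool_rot: [0.071, 0.997, 0.0, -0.0]
force: [1.4, -0.1, 0.5]
grip_width: 0.0878
gripper_force: 0.0
t=2.100 a=-0.9401 hub=-0.2115 q=172 x'=-0.1479 z=0.3375 zarc=0.2317 w=0.0878 [ 1.36 -0.11  0.49]
```

```bash
python3 -m jog '[[-1,-0.79,-0.91,0,0],[-1,-0.79,-0.91,0,0],[-1,-0.79,-0.91,0,0],[-1,-0.79,-0.91,0,0],[-1,0,0,0,0],[-1,0,0,0,0]]'; sed -i 's/h,q=hub(im);/h,q=hub(im); h-=.0385;/' meas.py; python3 meas.py pics/s3.png; python3 - <<'E'
import cv2,numpy as np
from station import arm
t=arm.snapshot("top"); s=cv2.imread("pics/s3.png")[110:310,190:350]
a=cv2.resize(s,None,fx=2.9,fy=2.9,interpolation=cv2.INTER_CUBIC)
b=cv2.resize(t[165:275,230:340],None,fx=3,fy=3,interpolation=cv2.INTER_CUBIC); b=cv2.copyMakeBorder(b,0,a.shape[0]-b.shape[0],0,0,0)
cv2.imwrite("pics/c3.png",np.hstack([a,b]))
E
```

```text
time: 2.65
tool_pos: [0.4928, -0.0034, 0.3261]
tool_rot: [0.072, 0.997, 0.0, -0.001]
force: [-0.3, 0.6, -0.8]
grip_width: 0.0879
gripper_force: 0.0
t=2.650 a=-0.2577 hub=-0.2494 q=172 x'=-0.0849 z=0.3371 zarc=0.2807 w=0.0879 [-0.25  0.61 -0.83]
```

View pics/c3.png

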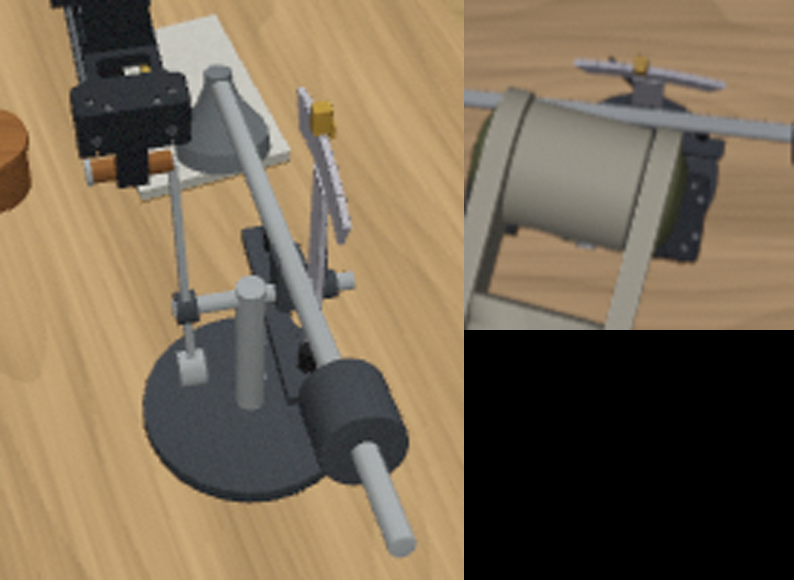

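```bash
python3 -m jog '[[-1,0,0,0.7,0],[-1,0,0,0.7,0],[-1,0,0,0.7,0],[-1,0,0,0.7,0],[-1,0,0,0,0]]' 8; python3 -m jog '[[1,0,0,0,0],[1,0,0,0,0],[1,0,0,0,0],[1,0,0,0,0],[1,0,0,0,0],[1,0,0,0,0],[1,0,0,0,0],[1,0,0,0,0],[1,0,0,0,0],[1,0,0,0,0]]' 8;  python3 meas.py pics/s4.png
```

```text
time: 3.17
tool_pos: [0.4913, -0.0018, 0.2688]
tool_rot: [0.071, 0.997, 0.0, -0.002]
force: [1.5, -0.4, 0.1]
grip_width: 0.0885
gripper_force: 0.0
time: 4.0
tool_pos: [0.4927, -0.0031, 0.2708]
tool_rot: [0.071, 0.997, -0.0, -0.0]
force: [0.4, -0.5, 0.2]
grip_width: 0.0236
gripper_force: 0.0
t=4.000 a=-0.2605 hub=-0.2495 q=171 x'=-0.0850 z=0.2818 zarc=0.2806 w=0.0236 [ 0.43 -0.5   0.25]
```

```bash
rm -f log.txt; python3 -m jog '[[1,0,0,0,0],[1,0,0,0,0],[1,0,0,0,0],[1,0,0,0,0]]' 8
sed -i 's|^    open("log.txt".*|    st2=arm.read_state(); a2=lever(st2)[0]\n    open("log.txt","a").write(f"{st['"'time'"']:.4f} {a:.4f} {h:.4f} {st2['"'time'"']:.4f} {a2:.4f}\\n")|' meas.py
cat > plan.py <<'E'
# python3 plan.py REF [N ROWS/SEG]: fit model to the log, print state and rows proposed for the next two segments
import sys, numpy as np
from scipy.optimize import least_squares
L=np.loadtxt("log.txt",ndmin=2)[-40:]
ta=np.c_[L[:,0],L[:,3]].ravel(); aa=np.c_[L[:,1],L[:,4]].ravel()
DT=.01
def sim(p,x0,tt,A):
    k,c,s,d=p; th,w=x0; out=[]
    for a in A:
        out.append((th,w)); w+=DT*(k*th+c+s*(a-th)-d*w); th+=DT*w
        if th<-.25: th=-.25; w=max(w,0)
    return np.array(out)
T=np.arange(ta[0],ta[-1]+1e-6,DT); A=np.interp(T,ta,aa)
P0=np.array([.177/.05,-.1,.11/.05,.2]); SG=np.array([.35,.35,.15,.05])
def run(q): return sim(q[:4],q[4:6],T,A)
def res(q): 
    X=run(q); return np.r_[(np.interp(L[:,0],T,X[:,0])-L[:,2])/.002,(q[:4]-P0)/SG]
f=least_squares(res,np.r_[P0,max(L[0,2],-.25),0.],x_scale=[1,1,1,.3,.1,.1],diff_step=1e-3)
p=f.x[:4]; X=run(f.x); th,w=X[-1]; r=res(f.x)[:len(L)]*.002
k,c,s,d=p; eq=lambda h:h-(k*h+c)/s
ref=float(sys.argv[1]); n=int(sys.argv[2]) if len(sys.argv)>2 else 5
print(f"t={T[-1]:.2f} k={k:.2f} c={c:.2f} s={s:.2f} th={th:.3f} w={w:.3f} a={aa[-1]:.3f} a_eq(ref)={eq(ref):.3f} a_eq(-.25)={eq(-.25):.3f} tau={1/np.sqrt(k-s):.2f} resid", r[-5:].round(3))
vmax=float(sys.argv[3]) if len(sys.argv)>3 else .12
seg=n/12+.05; M=8; tf=np.arange(0,M*seg,DT)
rt=th+np.clip(ref-th,-vmax*tf,vmax*tf)
def Aof(u): return np.interp(tf,np.arange(M+1)*seg,aa[-1]+np.r_[0,np.cumsum(u)])
def cost(u):
    X=sim(p,(th,w),tf,Aof(u)); return np.r_[(X[::5,0]-rt[::5])*10,(X[::5,1])*3*(abs(ref-th)<.03)+np.clip(abs(X[::5,1])-1.5*vmax,0,9)*10,np.r_[u]*1.0,(Aof(u)[-1]-eq(ref))*3]
u=least_squares(cost,np.zeros(M),diff_step=1e-3).x
Xp=sim(p,(th,w),tf,Aof(u)); a=aa[-1]
for i in range(3):
    e=a+u[i]; j=min(int((i+1)*seg/DT),len(tf)-1)
    print(f"seg{i}: {n} rows of y={-.13*(np.sin(e)-np.sin(a))/.02/n:.3f} z={-.13*(np.cos(e)-np.cos(a))/.02/n:.3f} -> a={e:.3f} th={Xp[j,0]:.3f} w={Xp[j,1]:.3f}"); a=e
E
python3 meas.py; python3 plan.py -0.06
```

```text
time: 4.38
tool_pos: [0.4927, -0.0031, 0.2707]
tool_rot: [0.071, 0.997, 0.0, 0.0]
force: [0.6, -0.4, -0.8]
grip_width: 0.0155
gripper_force: 7.9
t=4.383 a=-0.2608 hub=-0.2503 q=171 x'=-0.0850 z=0.2817 zarc=0.2806 w=0.0155 [ 0.61 -0.41 -0.85]
t=4.43 k=3.54 c=-0.10 s=2.20 th=-0.250 w=0.000 a=-0.261 a_eq(ref)=0.082 a_eq(-.25)=0.198 tau=0.86 resid [-0.]
seg0: 5 rows of y=-0.053 z=-0.013 -> a=-0.218 th=-0.250 w=0.000
seg1: 5 rows of y=-0.054 z=-0.011 -> a=-0.176 th=-0.250 w=0.000
seg2: 5 rows of y=-0.054 z=-0.008 -> a=-0.134 th=-0.250 w=0.000
```

```bash
python3 -m jog '[[1,0,-0.1,-0.02,0],[1,0,-0.1,-0.02,0],[1,0,-0.1,-0.02,0],[1,0,-0.1,-0.02,0],[1,0,-0.1,-0.02,0],[1,0,-0.1,-0.02,0],[1,0,-0.1,-0.02,0],[1,0,-0.1,-0.02,0],[1,0,-0.1,-0.02,0],[1,0,-0.1,-0.02,0]]' >/dev/null; python3 meas.py;  python3 -m jog '[[1,0,-0.13,-0.01,0],[1,0,-0.13,-0.01,0],[1,0,-0.13,0,0],[1,0,-0.13,0,0],[1,0,-0.13,0,0]]'>/dev/null; python3 meas.py; python3 plan.py -0.06
```

```text
t=5.267 a=-0.1024 hub=-0.2498 q=171 x'=-0.0850 z=0.2854 zarc=0.2843 w=0.0150 [-0.27  0.52 -3.26]
t=5.733 a=-0.0018 hub=-0.2497 q=171 x'=-0.0850 z=0.2862 zarc=0.2850 w=0.0151 [ 0.26  1.2  -2.2 ]
t=5.78 k=3.54 c=-0.10 s=2.20 th=-0.250 w=0.000 a=0.001 a_eq(ref)=0.082 a_eq(-.25)=0.198 tau=0.86 resid [-0. -0. -0.]
seg0: 5 rows of y=-0.013 z=0.000 -> a=0.011 th=-0.250 w=0.000
seg1: 5 rows of y=-0.013 z=0.000 -> a=0.021 th=-0.250 w=0.000
seg2: 5 rows of y=-0.013 z=0.000 -> a=0.031 th=-0.250 w=0.000
```

```bash
python3 -m jog '[[1,0,-0.13,0.01,0],[1,0,-0.13,0.01,0],[1,0,-0.13,0.01,0],[1,0,-0.13,0.01,0],[1,0,-0.13,0.02,0]]' >/dev/null; python3 meas.py;  python3 plan.py -0.06
```

```text
t=6.200 a=0.0985 hub=-0.2499 q=171 x'=-0.0850 z=0.2850 zarc=0.2844 w=0.0151 [-1.32  1.82 -0.15]
t=6.24 k=3.54 c=-0.10 s=2.20 th=-0.250 w=0.000 a=0.101 a_eq(ref)=0.082 a_eq(-.25)=0.198 tau=0.86 resid [-0. -0. -0. -0.]
seg0: 5 rows of y=0.003 z=-0.000 -> a=0.099 th=-0.250 w=0.000
seg1: 5 rows of y=0.003 z=-0.000 -> a=0.097 th=-0.250 w=0.000
seg2: 5 rows of y=0.003 z=-0.000 -> a=0.094 th=-0.250 w=0.000
```

```bash
python3 -m jog '[[1,0,-0.08,0.02,0],[1,0,-0.08,0.02,0],[1,0,-0.08,0.02,0],[1,0,-0.08,0.02,0],[1,0,-0.08,0.02,0]]' >/dev/null; python3 meas.py;  python3 plan.py -0.06
```

```text
t=6.667 a=0.1605 hub=-0.2497 q=171 x'=-0.0848 z=0.2833 zarc=0.2833 w=0.0149 [-3.1   0.54  5.26]
t=6.71 k=3.54 c=-0.10 s=2.20 th=-0.250 w=0.000 a=0.162 a_eq(ref)=0.082 a_eq(-.25)=0.198 tau=0.86 resid [-0. -0. -0. -0. -0.]
seg0: 5 rows of y=0.013 z=-0.002 -> a=0.152 th=-0.250 w=0.000
seg1: 5 rows of y=0.013 z=-0.002 -> a=0.143 th=-0.250 w=0.000
seg2: 5 rows of y=0.013 z=-0.002 -> a=0.133 th=-0.250 w=0.000
```

```bash
python3 -m jog '[[1,0,-0.1,0,0],[1,0,-0.1,0,0],[1,0,-0.1,0,0],[1,0,-0.1,0,0],[1,0,-0.1,0,0]]' >/dev/null; python3 meas.py;  python3 plan.py -0.06
```

```text
t=7.133 a=0.2365 hub=-0.2485 q=170 x'=-0.0850 z=0.2820 zarc=0.2814 w=0.0151 [ 3.05  2.78 -9.31]
t=7.18 k=3.53 c=-0.08 s=2.20 th=-0.248 w=0.021 a=0.238 a_eq(ref)=0.071 a_eq(-.25)=0.186 tau=0.87 resid [-0. -0. -0. -0. -0.]
seg0: 5 rows of y=-0.136 z=0.041 -> a=0.347 th=-0.217 w=0.129
seg1: 5 rows of y=0.401 z=-0.077 -> a=0.032 th=-0.136 w=0.168
seg2: 5 rows of y=0.025 z=-0.001 -> a=0.013 th=-0.079 w=0.079
```

```bash
python3 -m jog '[[1,0,-0.05,0.02,0],[1,0,-0.05,0.02,0],[1,0,-0.05,0.01,0],[1,0,-0.05,0.01,0],[1,0,-0.05,0.01,0]]' >/dev/null; python3 meas.py;  python3 plan.py -0.06
```

```text
t=7.600 a=0.2758 hub=-0.2288 q=173 x'=-0.0850 z=0.2811 zarc=0.2801 w=0.0152 [  3.5    3.4  -13.05]
t=7.64 k=3.54 c=-0.08 s=2.20 th=-0.225 w=0.089 a=0.277 a_eq(ref)=0.075 a_eq(-.25)=0.190 tau=0.87 resid [-0. -0. -0. -0.  0.]
seg0: 5 rows of y=0.167 z=-0.036 -> a=0.145 th=-0.170 w=0.132
seg1: 5 rows of y=0.065 z=-0.008 -> a=0.095 th=-0.111 w=0.118
seg2: 5 rows of y=0.148 z=-0.006 -> a=-0.018 th=-0.067 w=0.056
```

```bash
python3 -m jog '[[1,0,0.165,-0.02,0],[1,0,0.165,-0.02,0],[1,0,0.165,-0.02,0],[1,0,0.165,-0.02,0],[1,0,0.165,-0.02,0]]' >/dev/null; python3 meas.py;  python3 plan.py -0.06
```

```text
t=8.067 a=0.1457 hub=-0.1789 q=177 x'=-0.0848 z=0.2844 zarc=0.2836 w=0.0151 [-1.89  0.38 -0.79]
t=8.11 k=3.49 c=-0.10 s=2.20 th=-0.173 w=0.120 a=0.142 a_eq(ref)=0.080 a_eq(-.25)=0.192 tau=0.88 resid [-0.    -0.    -0.    -0.001  0.   ]
seg0: 5 rows of y=0.000 z=-0.000 -> a=0.142 th=-0.119 w=0.121
seg1: 5 rows of y=0.224 z=-0.012 -> a=-0.031 th=-0.069 w=0.069
seg2: 5 rows of y=-0.117 z=0.002 -> a=0.059 th=-0.058 w=-0.002
```

Working very well; continue.

```bash
python3 -m jog '[[1,0,0.02,0,0],[1,0,0.02,0,0],[1,0,0.02,0,0],[1,0,0.02,0,0],[1,0,0.02,0,0]]' >/dev/null; python3 meas.py;  python3 plan.py -0.06
```

```text
t=8.533 a=0.1328 hub=-0.1288 q=181 x'=-0.0847 z=0.2843 zarc=0.2839 w=0.0152 [-4.41  0.14  6.86]
t=8.58 k=3.37 c=-0.15 s=2.24 th=-0.123 w=0.101 a=0.132 a_eq(ref)=0.096 a_eq(-.25)=0.192 tau=0.94 resid [-0.    -0.    -0.001 -0.     0.   ]
seg0: 5 rows of y=0.078 z=-0.008 -> a=0.072 th=-0.081 w=0.078
seg1: 5 rows of y=0.065 z=-0.003 -> a=0.022 th=-0.057 w=0.018
seg2: 5 rows of y=-0.122 z=0.008 -> a=0.117 th=-0.059 w=-0.010
```

```bash
python3 -m jog '[[1,0,0.08,-0.01,0],[1,0,0.08,-0.01,0],[1,0,0.08,-0.01,0],[1,0,0.08,-0.01,0],[1,0,0.08,-0.01,0]]' >/dev/null; python3 meas.py pics/s5.png;  python3 plan.py -0.06
python3 - <<'E'
import cv2
cv2.imwrite("pics/c5.png",cv2.resize(cv2.imread("pics/s5.png")[125:225,250:350],None,fx=5.5,fy=5.5,interpolation=cv2.INTER_CUBIC))
E
```

```text
t=9.000 a=0.0689 hub=-0.0757 q=184 x'=-0.0848 z=0.2848 zarc=0.2847 w=0.0150 [-1.79 -0.07  3.99]
t=9.04 k=3.49 c=-0.09 s=2.18 th=-0.072 w=0.099 a=0.067 a_eq(ref)=0.079 a_eq(-.25)=0.192 tau=0.88 resid [-0.001 -0.001 -0.001  0.002 -0.   ]
seg0: 5 rows of y=0.203 z=0.002 -> a=-0.089 th=-0.043 w=0.009
seg1: 5 rows of y=-0.324 z=0.012 -> a=0.161 th=-0.058 w=-0.031
seg2: 5 rows of y=0.127 z=-0.014 -> a=0.063 th=-0.060 w=0.005
```

View pics/c5.png

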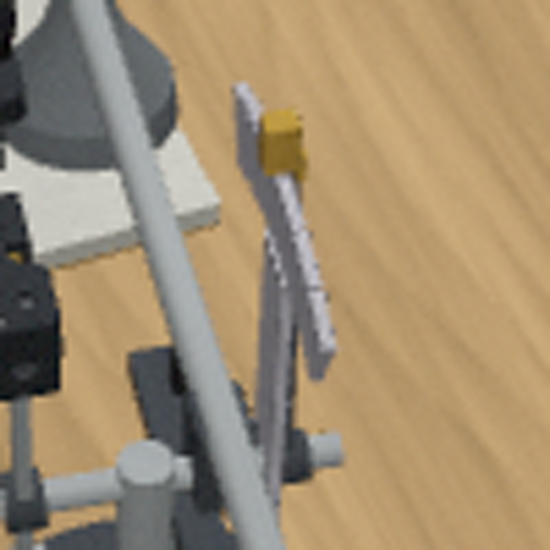

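```bash
python3 -m jog '[[1,0,0.17,0,0],[1,0,0.17,0,0],[1,0,0.17,0,0],[1,0,0.17,0,0],[1,0,0.17,0,0]]' >/dev/null; python3 meas.py;  python3 plan.py -0.055
```

```text
t=9.467 a=-0.0640 hub=-0.0336 q=186 x'=-0.0849 z=0.2841 zarc=0.2847 w=0.0149 [ 0.79 -0.87 -2.3 ]
t=9.51 k=3.53 c=-0.07 s=2.15 th=-0.032 w=0.034 a=-0.067 a_eq(ref)=0.067 a_eq(-.25)=0.192 tau=0.85 resid [-0.002 -0.002  0.001  0.001 -0.001]
seg0: 5 rows of y=-0.132 z=-0.002 -> a=0.034 th=-0.037 w=-0.035
seg1: 5 rows of y=-0.103 z=0.008 -> a=0.114 th=-0.053 w=-0.020
seg2: 5 rows of y=0.071 z=-0.006 -> a=0.059 th=-0.055 w=0.002
```

```bash
python3 -m jog '[[1,0,-0.13,-0.01,0],[1,0,-0.13,-0.01,0],[1,0,-0.13,-0.01,0],[1,0,-0.13,0,0],[1,0,-0.13,0,0]]' >/dev/null; python3 meas.py;  python3 plan.py -0.055
```

```text
t=9.933 a=0.0411 hub=-0.0209 q=187 x'=-0.0849 z=0.2848 zarc=0.2849 w=0.0152 [ 2.39  0.9  -6.46]
t=9.98 k=3.47 c=-0.04 s=2.07 th=-0.022 w=0.002 a=0.044 a_eq(ref)=0.058 a_eq(-.25)=0.191 tau=0.84 resid [-0.003 -0.001  0.001  0.003 -0.001]
seg0: 5 rows of y=0.155 z=0.002 -> a=-0.076 th=-0.028 w=-0.045
seg1: 5 rows of y=-0.337 z=0.018 -> a=0.184 th=-0.057 w=-0.039
seg2: 5 rows of y=0.184 z=-0.021 -> a=0.042 th=-0.057 w=0.014
```

```bash
python3 -m jog '[[1,0,0.15,0.01,0],[1,0,0.15,0.01,0],[1,0,0.15,0,0],[1,0,0.15,0,0],[1,0,0.15,0,0]]' >/dev/null; python3 meas.py;  python3 plan.py -0.055
```

```text
t=10.400 a=-0.0797 hub=-0.0164 q=187 x'=-0.0850 z=0.2850 zarc=0.2846 w=0.0152 [ 0.11 -0.75 -1.87]
t=10.44 k=3.50 c=-0.03 s=2.05 th=-0.019 w=-0.034 a=-0.083 a_eq(ref)=0.053 a_eq(-.25)=0.191 tau=0.83 resid [-0.002 -0.     0.002  0.002 -0.001]
seg0: 5 rows of y=-0.244 z=0.003 -> a=0.106 th=-0.045 w=-0.053
seg1: 5 rows of y=0.018 z=-0.002 -> a=0.092 th=-0.058 w=-0.004
seg2: 5 rows of y=0.070 z=-0.005 -> a=0.038 th=-0.055 w=0.006
```

```bash
python3 -m jog '[[1,0,-0.17,0,0],[1,0,-0.17,0,0],[1,0,-0.17,0,0],[1,0,-0.17,0,0],[1,0,-0.17,0,0]]' >/dev/null; python3 meas.py;  python3 plan.py -0.055
```

```text
t=10.867 a=0.0569 hub=-0.0381 q=186 x'=-0.0850 z=0.2845 zarc=0.2848 w=0.0152 [-0.06  0.82 -2.39]
t=10.91 k=3.48 c=-0.02 s=2.03 th=-0.042 w=-0.057 a=0.060 a_eq(ref)=0.051 a_eq(-.25)=0.190 tau=0.83 resid [-0.001  0.002  0.002  0.001 -0.001]
seg0: 5 rows of y=-0.085 z=0.008 -> a=0.126 th=-0.059 w=-0.011
seg1: 5 rows of y=0.136 z=-0.010 -> a=0.022 th=-0.055 w=0.010
seg2: 5 rows of y=-0.044 z=0.002 -> a=0.056 th=-0.055 w=-0.002
```

```bash
python3 -m jog '[[1,0,-0.08,0,0],[1,0,-0.08,0,0],[1,0,-0.08,0.01,0],[1,0,-0.08,0.01,0],[1,0,-0.08,0.01,0]]' >/dev/null; python3 meas.py;  python3 plan.py -0.055
```

```text
t=11.333 a=0.1163 hub=-0.0507 q=185 x'=-0.0850 z=0.2841 zarc=0.2841 w=0.0150 [ 0.2   0.94 -1.78]
t=11.38 k=3.59 c=-0.02 s=2.07 th=-0.052 w=0.000 a=0.118 a_eq(ref)=0.048 a_eq(-.25)=0.191 tau=0.81 resid [ 0.001  0.001  0.001  0.001 -0.002]
seg0: 5 rows of y=0.189 z=-0.009 -> a=-0.027 th=-0.047 w=0.002
seg1: 5 rows of y=-0.143 z=0.004 -> a=0.083 th=-0.054 w=-0.014
seg2: 5 rows of y=0.052 z=-0.003 -> a=0.043 th=-0.055 w=0.002
```

```bash
python3 -m jog '[[1,0,0.18,-0.01,0],[1,0,0.18,-0.01,0],[1,0,0.18,-0.01,0],[1,0,0.18,-0.01,0],[1,0,0.18,0,0]]' >/dev/null; python3 meas.py;  python3 plan.py -0.055
```

```text
t=11.800 a=-0.0261 hub=-0.0425 q=186 x'=-0.0850 z=0.2849 zarc=0.2850 w=0.0152 [-0.73 -1.32 -2.69]
t=11.84 k=3.62 c=-0.01 s=2.08 th=-0.044 w=0.001 a=-0.030 a_eq(ref)=0.047 a_eq(-.25)=0.191 tau=0.81 resid [ 0.001  0.001  0.002  0.    -0.001]
seg0: 5 rows of y=-0.131 z=0.003 -> a=0.071 th=-0.051 w=-0.018
seg1: 5 rows of y=0.027 z=-0.002 -> a=0.050 th=-0.054 w=-0.002
seg2: 5 rows of y=0.004 z=-0.000 -> a=0.047 th=-0.055 w=-0.000
```

```bash
python3 -m jog '[[1,0,-0.13,0,0],[1,0,-0.13,0,0],[1,0,-0.13,0,0],[1,0,-0.13,0,0],[1,0,-0.13,0.01,0]]' >/dev/null; python3 meas.py;  python3 -m jog '[[1,0,0.03,0,0],[1,0,0.03,0,0],[1,0,0.03,0,0],[1,0,0.03,0,0],[1,0,0.03,0,0]]' >/dev/null; python3 meas.py;  python3 plan.py -0.055
```

```text
t=12.267 a=0.0799 hub=-0.0500 q=186 x'=-0.0849 z=0.2847 zarc=0.2846 w=0.0151 [-0.17  1.24 -2.27]
t=12.733 a=0.0537 hub=-0.0470 q=185 x'=-0.0849 z=0.2849 zarc=0.2848 w=0.0151 [-0.12 -0.76  1.13]
t=12.78 k=3.76 c=-0.01 s=2.15 th=-0.046 w=0.016 a=0.053 a_eq(ref)=0.047 a_eq(-.25)=0.193 tau=0.79 resid [ 0.001 -0.    -0.001  0.001 -0.   ]
seg0: 5 rows of y=0.108 z=-0.001 -> a=-0.030 th=-0.042 w=-0.010
seg1: 5 rows of y=-0.157 z=0.005 -> a=0.091 th=-0.053 w=-0.018
seg2: 5 rows of y=0.068 z=-0.004 -> a=0.039 th=-0.055 w=0.002
```

```bash
python3 -m jog '[[1,0,0.1,0,0],[1,0,0.1,0,0],[1,0,0.1,0,0],[1,0,0.1,0,0],[1,0,0.1,0,0]]' >/dev/null; python3 meas.py;  python3 -m jog '[[1,0,-0.13,0,0],[1,0,-0.13,0,0],[1,0,-0.13,0.01,0],[1,0,-0.13,0,0],[1,0,-0.13,0.01,0]]' >/dev/null; python3 meas.py;  python3 plan.py -0.055
```

```text
t=13.200 a=-0.0248 hub=-0.0434 q=186 x'=-0.0849 z=0.2847 zarc=0.2850 w=0.0151 [-1.58 -0.32 -0.43]
t=13.667 a=0.0791 hub=-0.0571 q=186 x'=-0.0849 z=0.2841 zarc=0.2846 w=0.0150 [ 0.2   1.3  -2.49]
t=13.71 k=3.83 c=-0.01 s=2.20 th=-0.056 w=-0.019 a=0.082 a_eq(ref)=0.045 a_eq(-.25)=0.191 tau=0.78 resid [-0.003 -0.001 -0.002 -0.     0.002]
seg0: 5 rows of y=0.031 z=-0.002 -> a=0.058 th=-0.058 w=0.005
seg1: 5 rows of y=0.030 z=-0.001 -> a=0.035 th=-0.055 w=0.004
seg2: 5 rows of y=-0.016 z=0.001 -> a=0.047 th=-0.055 w=-0.000
```

```bash
python3 -m jog '[[1,0,0.03,0,0],[1,0,0.03,0,0],[1,0,0.03,-0.01,0],[1,0,0.03,0,0],[1,0,0.03,0,0]]' >/dev/null; python3 meas.py;  python3 -m jog '[[1,0,0.02,0,0],[1,0,0.02,0,0],[1,0,0.02,0,0],[1,0,0.02,0,0],[1,0,0.02,0,0]]' >/dev/null; python3 meas.py;  python3 plan.py -0.055
```

```text
t=14.133 a=0.0533 hub=-0.0637 q=185 x'=-0.0850 z=0.2844 zarc=0.2848 w=0.0151 [-0.42  0.57 -3.92]
t=14.600 a=0.0386 hub=-0.0700 q=185 x'=-0.0849 z=0.2845 zarc=0.2849 w=0.0148 [-0.44 -0.99 -4.45]
t=14.64 k=3.83 c=-0.01 s=2.19 th=-0.069 w=-0.016 a=0.038 a_eq(ref)=0.047 a_eq(-.25)=0.193 tau=0.78 resid [-0.002 -0.001 -0.    -0.001  0.001]
seg0: 5 rows of y=-0.139 z=0.013 -> a=0.145 th=-0.073 w=0.016
seg1: 5 rows of y=0.206 z=-0.014 -> a=-0.014 th=-0.058 w=0.025
seg2: 5 rows of y=-0.092 z=0.002 -> a=0.057 th=-0.055 w=-0.003
```

```bash
python3 -m jog '[[1,0,-0.14,0.01,0],[1,0,-0.14,0.01,0],[1,0,-0.14,0.01,0],[1,0,-0.14,0.02,0],[1,0,-0.14,0.01,0]]' >/dev/null; python3 meas.py;  python3 -m jog '[[1,0,0.15,-0.01,0],[1,0,0.15,-0.01,0],[1,0,0.15,-0.01,0],[1,0,0.15,-0.01,0],[1,0,0.15,-0.02,0]]' >/dev/null; python3 meas.py;  python3 plan.py -0.055;python3 plan.py -0.3 5 0.08
```

```text
t=15.067 a=0.1488 hub=-0.0756 q=185 x'=-0.0849 z=0.2835 zarc=0.2836 w=0.0152 [-0.15  1.5  -2.72]
t=15.533 a=0.0279 hub=-0.0584 q=185 x'=-0.0849 z=0.2845 zarc=0.2849 w=0.0151 [-0.33 -1.06 -2.81]
t=15.58 k=3.83 c=-0.03 s=2.25 th=-0.061 w=0.029 a=0.025 a_eq(ref)=0.053 a_eq(-.25)=0.191 tau=0.79 resid [ 0.006  0.004  0.003 -0.    -0.004]
seg0: 5 rows of y=-0.020 z=0.001 -> a=0.040 th=-0.055 w=0.003
seg1: 5 rows of y=-0.024 z=0.001 -> a=0.058 th=-0.055 w=-0.001
seg2: 5 rows of y=0.008 z=-0.000 -> a=0.052 th=-0.055 w=0.001
t=15.58 k=3.83 c=-0.03 s=2.25 th=-0.061 w=0.029 a=0.025 a_eq(ref)=0.226 a_eq(-.25)=0.191 tau=0.79 resid [ 0.006  0.004  0.003 -0.    -0.004]
seg0: 5 rows of y=0.196 z=0.010 -> a=-0.126 th=-0.067 w=-0.077
seg1: 5 rows of y=-0.383 z=0.008 -> a=0.170 th=-0.126 w=-0.124
seg2: 5 rows of y=0.075 z=-0.011 -> a=0.111 th=-0.170 w=-0.084
```

```bash
sed -i 's/\[-40:\]/[-9:]/; s/^P0=.*/P0=np.array([3.7,-.05,2.17,.2]); SG=np.array([.15,.1,.08,.03])/' plan.py; python3 plan.py -0.055; python3 -m jog '[[1,0,-0.02,0,0],[1,0,-0.02,0,0],[1,0,-0.02,0,0],[1,0,-0.02,0,0],[1,0,-0.02,0,0]]' >/dev/null; python3 meas.py;  python3 plan.py -0.055;python3 plan.py -0.3 5 0.08
```

```text
t=15.58 k=3.71 c=-0.02 s=2.16 th=-0.056 w=0.044 a=0.025 a_eq(ref)=0.047 a_eq(-.25)=0.187 tau=0.80 resid [ 0.001 -0.     0.    -0.001  0.   ]
seg0: 5 rows of y=0.070 z=0.000 -> a=-0.029 th=-0.045 w=-0.002
seg1: 5 rows of y=-0.153 z=0.005 -> a=0.089 th=-0.054 w=-0.016
seg2: 5 rows of y=0.063 z=-0.004 -> a=0.040 th=-0.055 w=0.002
t=16.000 a=0.0466 hub=-0.0441 q=186 x'=-0.0849 z=0.2844 zarc=0.2849 w=0.0152 [-0.15 -0.41 -2.63]
t=16.05 k=3.71 c=-0.02 s=2.15 th=-0.042 w=0.031 a=0.047 a_eq(ref)=0.048 a_eq(-.25)=0.189 tau=0.80 resid [-0.     0.    -0.001 -0.001  0.001]
seg0: 5 rows of y=0.152 z=0.002 -> a=-0.070 th=-0.035 w=-0.015
seg1: 5 rows of y=-0.248 z=0.006 -> a=0.120 th=-0.052 w=-0.029
seg2: 5 rows of y=0.110 z=-0.009 -> a=0.036 th=-0.055 w=0.003
t=16.05 k=3.71 c=-0.02 s=2.15 th=-0.042 w=0.031 a=0.047 a_eq(ref)=0.225 a_eq(-.25)=0.189 tau=0.80 resid [-0.     0.    -0.001 -0.001  0.001]
seg0: 5 rows of y=0.348 z=0.031 -> a=-0.223 th=-0.046 w=-0.087
seg1: 5 rows of y=-0.248 z=-0.032 -> a=-0.030 th=-0.137 w=-0.270
seg2: 5 rows of y=-0.825 z=0.264 -> a=0.650 th=-0.245 w=-0.096
```

```bash
python3 -m jog '[[1,0,0.15,0,0],[1,0,0.15,0,0],[1,0,0.15,0,0],[1,0,0.15,0,0],[1,0,0.15,0,0]]' >/dev/null; python3 meas.py;  python3 plan.py -0.15 5 0.08; python3 plan.py -0.22 5 0.08
```

```text
t=16.467 a=-0.0717 hub=-0.0388 q=186 x'=-0.0849 z=0.2846 zarc=0.2847 w=0.0151 [-0.05 -0.24 -3.32]
t=16.51 k=3.71 c=-0.02 s=2.15 th=-0.039 w=-0.027 a=-0.074 a_eq(ref)=0.117 a_eq(-.25)=0.189 tau=0.80 resid [ 0.001 -0.001 -0.001 -0.001  0.001]
seg0: 5 rows of y=-0.126 z=-0.003 -> a=0.023 th=-0.070 w=-0.094
seg1: 5 rows of y=-0.133 z=0.010 -> a=0.125 th=-0.115 w=-0.088
seg2: 5 rows of y=-0.065 z=0.010 -> a=0.176 th=-0.145 w=-0.036
t=16.51 k=3.71 c=-0.02 s=2.15 th=-0.039 w=-0.027 a=-0.074 a_eq(ref)=0.168 a_eq(-.25)=0.189 tau=0.80 resid [ 0.001 -0.001 -0.001 -0.001  0.001]
seg0: 5 rows of y=-0.133 z=-0.003 -> a=0.028 th=-0.070 w=-0.091
seg1: 5 rows of y=-0.113 z=0.008 -> a=0.115 th=-0.114 w=-0.088
seg2: 5 rows of y=0.027 z=-0.003 -> a=0.094 th=-0.151 w=-0.080
```

```bash
python3 -m jog '[[1,0,-0.13,0,0],[1,0,-0.13,0,0],[1,0,-0.13,0,0],[1,0,-0.13,0,0],[1,0,-0.13,0,0]]' >/dev/null; python3 meas.py;  python3 plan.py -0.15 5 0.08; python3 plan.py -0.22 5 0.08
```

```text
t=16.933 a=0.0332 hub=-0.0664 q=185 x'=-0.0850 z=0.2844 zarc=0.2849 w=0.0150 [-0.01  1.09 -3.72]
t=16.98 k=3.69 c=-0.02 s=2.17 th=-0.071 w=-0.087 a=0.036 a_eq(ref)=0.116 a_eq(-.25)=0.186 tau=0.81 resid [-0.001 -0.001 -0.001  0.001 -0.   ]
seg0: 5 rows of y=-0.093 z=0.007 -> a=0.107 th=-0.111 w=-0.083
seg1: 5 rows of y=-0.070 z=0.009 -> a=0.161 th=-0.142 w=-0.043
seg2: 5 rows of y=0.028 z=-0.004 -> a=0.139 th=-0.151 w=-0.004
t=16.98 k=3.69 c=-0.02 s=2.17 th=-0.071 w=-0.087 a=0.036 a_eq(ref)=0.165 a_eq(-.25)=0.186 tau=0.81 resid [-0.001 -0.001 -0.001  0.001 -0.   ]
seg0: 5 rows of y=-0.102 z=0.008 -> a=0.114 th=-0.111 w=-0.079
seg1: 5 rows of y=0.047 z=-0.005 -> a=0.078 th=-0.145 w=-0.076
seg2: 5 rows of y=-0.085 z=0.010 -> a=0.144 th=-0.184 w=-0.083
```

```bash
python3 -m jog '[[1,0,-0.1,0,0],[1,0,-0.1,0,0],[1,0,-0.1,0.01,0],[1,0,-0.1,0.01,0],[1,0,-0.1,0.01,0]]' >/dev/null; python3 meas.py; python3 plan.py -0.22 5 0.08
```

```text
t=17.400 a=0.1091 hub=-0.1024 q=183 x'=-0.0850 z=0.2839 zarc=0.2842 w=0.0149 [ 1.29  1.83 -1.44]
t=17.45 k=3.70 c=-0.02 s=2.13 th=-0.107 w=-0.073 a=0.111 a_eq(ref)=0.170 a_eq(-.25)=0.192 tau=0.80 resid [-0.001 -0.001  0.001  0.002 -0.001]
seg0: 5 rows of y=0.074 z=-0.006 -> a=0.054 th=-0.139 w=-0.081
seg1: 5 rows of y=-0.145 z=0.016 -> a=0.167 th=-0.183 w=-0.090
seg2: 5 rows of y=-0.084 z=0.017 -> a=0.233 th=-0.214 w=-0.040
```

```bash
python3 -m jog '[[1,0,0.04,0,0],[1,0,0.04,0,0],[1,0,0.04,0,0],[1,0,0.04,0,0],[1,0,0.04,0,0]]' >/dev/null; python3 meas.py; python3 plan.py -0.22 5 0.08
```

```text
t=17.867 a=0.0771 hub=-0.1313 q=181 x'=-0.0849 z=0.2843 zarc=0.2846 w=0.0152 [-2.53 -0.91  2.36]
t=17.91 k=3.67 c=-0.02 s=2.13 th=-0.135 w=-0.066 a=0.076 a_eq(ref)=0.167 a_eq(-.25)=0.189 tau=0.81 resid [-0.001  0.001  0.002  0.    -0.001]
seg0: 5 rows of y=-0.036 z=0.003 -> a=0.104 th=-0.170 w=-0.086
seg1: 5 rows of y=-0.162 z=0.027 -> a=0.230 th=-0.208 w=-0.059
seg2: 5 rows of y=0.038 z=-0.008 -> a=0.200 th=-0.222 w=-0.006
```

```bash
python3 -m jog '[[1,0,-0.04,0,0],[1,0,-0.04,0,0],[1,0,-0.04,0,0],[1,0,-0.04,0,0],[1,0,-0.04,0,0]]' >/dev/null; python3 meas.py; python3 plan.py -0.235 5 0.08
```

```text
t=18.333 a=0.1082 hub=-0.1690 q=177 x'=-0.0849 z=0.2839 zarc=0.2842 w=0.0149 [-2.13  1.38 -0.15]
t=18.38 k=3.70 c=-0.02 s=2.13 th=-0.173 w=-0.088 a=0.109 a_eq(ref)=0.182 a_eq(-.25)=0.193 tau=0.80 resid [ 0.001  0.002  0.    -0.001  0.   ]
seg0: 5 rows of y=-0.124 z=0.020 -> a=0.206 th=-0.213 w=-0.075
seg1: 5 rows of y=0.006 z=-0.001 -> a=0.201 th=-0.239 w=-0.042
seg2: 5 rows of y=0.002 z=-0.000 -> a=0.200 th=-0.250 w=0.002
```

```bash
python3 -m jog '[[1,0,-0.12,0.02,0],[1,0,-0.12,0.02,0],[1,0,-0.12,0.02,0],[1,0,-0.12,0.02,0],[1,0,-0.12,0.02,0]]' >/dev/null; python3 meas.py; python3 plan.py -0.235 5 0.08
```

```text
t=18.800 a=0.2030 hub=-0.2105 q=175 x'=-0.0849 z=0.2816 zarc=0.2823 w=0.0149 [-0.76  1.87 -2.58]
t=18.85 k=3.74 c=-0.01 s=2.13 th=-0.214 w=-0.074 a=0.205 a_eq(ref)=0.184 a_eq(-.25)=0.195 tau=0.79 resid [ 0.002  0.    -0.001  0.     0.   ]
seg0: 5 rows of y=-0.063 z=0.015 -> a=0.255 th=-0.236 w=-0.019
seg1: 5 rows of y=0.119 z=-0.025 -> a=0.161 th=-0.235 w=0.007
seg2: 5 rows of y=-0.035 z=0.006 -> a=0.189 th=-0.235 w=-0.002
```

```bash
python3 -m jog '[[1,0,0,0,0],[1,0,0,0,0],[1,0,0,0,0],[1,0,0,0,0],[1,0,0,0,0],[1,0,0,0,0],[1,0,0,0,0]]' >/dev/null; python3 meas.py
```

```text
t=19.433 a=0.2006 hub=-0.2449 q=170 x'=-0.0849 z=0.2818 zarc=0.2824 w=0.0152 [ 1.25  1.75 -6.2 ]
```

```bash
python3 -m jog '[[1,0,0.03,0,0],[1,0,0.03,0,0],[1,0,0.03,0,0],[1,0,0.03,-0.01,0],[1,0,0.03,-0.01,0]]' >/dev/null; python3 meas.py; python3 -m jog '[[1,0,0.1,-0.01,0],[1,0,0.1,-0.01,0],[1,0,0.1,-0.01,0],[1,0,0.1,-0.01,0],[1,0,0.1,-0.01,0],[1,0,0.1,-0.01,0],[1,0,0.1,0,0],[1,0,0.1,0,0],[1,0,0.1,0,0],[1,0,0.1,0,0]]'>/dev/null; python3 meas.py
```

```text
t=19.900 a=0.1781 hub=-0.2492 q=171 x'=-0.0849 z=0.2824 zarc=0.2829 w=0.0149 [-0.13  0.95 -5.86]
t=20.783 a=0.0219 hub=-0.2503 q=171 x'=-0.0849 z=0.2837 zarc=0.2850 w=0.0150 [ 0.02 -0.16 -3.05]
```

```bash
python3 -m jog '[[1,0,0.175,0,0],[1,0,0.175,0,0],[1,0,0.175,0.01,0],[1,0,0.175,0.01,0],[1,0,0.175,0.01,0],[1,0,0.175,0.02,0],[1,0,0.175,0.02,0],[1,0,0.175,0.03,0],[1,0,0.175,0.03,0],[1,0,0.175,0.03,0]]'>/dev/null; python3 meas.py; python3 -m jog '[[1,0,0,0,0],[-0.2,0,0,0,0],[-0.2,0,0,0,0],[-0.2,0,0,0,0],[-0.2,0,0,0,0],[-0.2,0,0,0,0],[-1,0,0,0,0],[-1,0,0,0,0],[-1,0,0,0,0],[-1,0,0,0,0]]'; python3 meas.py pics/s6.png
```

```text
t=21.667 a=-0.2511 hub=-0.2500 q=171 x'=-0.0850 z=0.2803 zarc=0.2809 w=0.0147 [ 0.3  -0.87 -2.32]
time: 22.55
tool_pos: [0.4925, -0.0046, 0.2694]
tool_rot: [0.071, 0.997, 0.0, 0.0]
force: [0.3, -0.7, -0.1]
grip_width: 0.0727
gripper_force: 0.0
t=22.550 a=-0.2486 hub=-0.2503 q=171 x'=-0.0850 z=0.2804 zarc=0.2810 w=0.0727 [ 0.3  -0.67 -0.07]
```

```bash
python3 -m jog '[[-1,0,0,0,0],[-1,0,0,-0.8,0],[-1,0,0,-0.8,0],[-1,0,0,-0.8,0],[-1,0,0,-0.8,0],[-1,0,0,-0.8,0],[-1,0,0,-0.8,0],[-1,0,0,0,0],[-1,0,0,0,0],[-1,0,0,0,0]]'; python3 meas.py pics/s7.png
```

```text
time: 23.43
tool_pos: [0.4923, -0.0045, 0.3643]
tool_rot: [0.071, 0.997, 0.0, -0.001]
force: [0.3, -0.2, -0.1]
grip_width: 0.0879
gripper_force: 0.0
t=23.433 a=-0.2487 hub=-0.2500 q=172 x'=-0.0852 z=0.3753 zarc=0.2810 w=0.0879 [ 0.31 -0.15 -0.14]
```

View pics/s7.png

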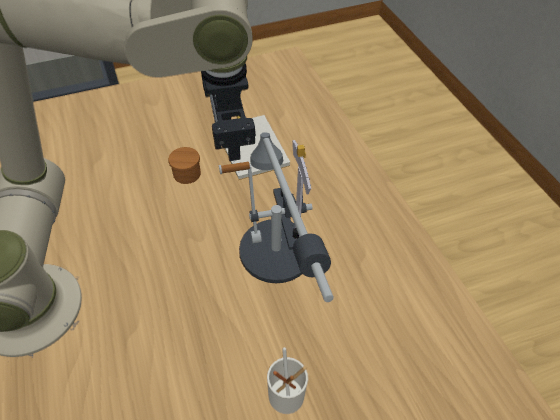

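The gripper hangs clear above the pin at about (235,167). The boom is back on its starting rest with its tail at (329,297), and the rider (301,151), cup, pot and notebook are where they started.

```bash
python3 -c "
from station import arm
print(arm.job_done())"
```

```text
the job is handed in; nothing more can be done
None
```

The job is handed in with no verdict returned: I held the boom near the rider for over 7 s (about −0.02 to −0.08 rad; rider estimated from the images at −0.055 rad, because the pointer tip was hidden from view), then set it down on its starting rest at under 0.1 rad/s and released the lever.

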